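# Feel along the glued seam of a fossil slab

## Task

Check the glued seam of the fossil slab by touch: start at the end beside the red peg and run a fingertip lightly along the whole raised dark seam, following its curve, to the end beside the blue peg, then lift clear. The slab rides on springs, so touch it gently and never push hard, and leave the tools and bottles round it where they are.

Things in the scene. Friction and masses are not known exactly. Their poses are not given: they have to be found in the camera images.
- cradle: Grey base plate, 100 x 276 x 8 mm, fixed to the table, carrying the slab on four springs. Origin: centre of its underside; its y axis runs along its length.
- slab (a joint): How far the sprung stone slab is pressed down, m: 0 at rest, 0.010 at its stops. It starts to sink at about 1 N and takes about 0.8 N more for each mm, so about 4 N at 3 to 4 mm; it springs back by itself. Sandy stone, about 85 x 218 x 20 mm; flat top 49 mm above the table; moves only up and down.
- seam1: Stretch 1 of 6 of the dark brown glued seam, a rounded ridge 8 mm wide, 2.5 mm proud of the slab's top. Origin: on its crest, half-way along the stretch, 51.5 mm above the table at rest. Stretches 1 to 6, 34 mm apart along the cradle's +y axis, make one S-shaped line. The -y end of the seam is 17 mm beyond this origin.
- seam2: Stretch 2 of 6 of the dark brown glued seam, a rounded ridge 8 mm wide, 2.5 mm proud of the slab's top. Origin: on its crest, half-way along the stretch, 51.5 mm above the table at rest. Stretches 1 to 6, 34 mm apart along the cradle's +y axis, make one S-shaped line. 
- seam3: Stretch 3 of 6 of the dark brown glued seam, a rounded ridge 8 mm wide, 2.5 mm proud of the slab's top. Origin: on its crest, half-way along the stretch, 51.5 mm above the table at rest. Stretches 1 to 6, 34 mm apart along the cradle's +y axis, make one S-shaped line. 
- seam4: Stretch 4 of 6 of the dark brown glued seam, a rounded ridge 8 mm wide, 2.5 mm proud of the slab's top. Origin: on its crest, half-way along the stretch, 51.5 mm above the table at rest. Stretches 1 to 6, 34 mm apart along the cradle's +y axis, make one S-shaped line. 
- seam5: Stretch 5 of 6 of the dark brown glued seam, a rounded ridge 8 mm wide, 2.5 mm proud of the slab's top. Origin: on its crest, half-way along the stretch, 51.5 mm above the table at rest. Stretches 1 to 6, 34 mm apart along the cradle's +y axis, make one S-shaped line. 
- seam6: Stretch 6 of 6 of the dark brown glued seam, a rounded ridge 8 mm wide, 2.5 mm proud of the slab's top. Origin: on its crest, half-way along the stretch, 51.5 mm above the table at rest. Stretches 1 to 6, 34 mm apart along the cradle's +y axis, make one S-shaped line. The +y end of the seam is 17 mm beyond this origin.
- red_peg: Red peg, 18 mm across the foot, 34 mm tall, fixed on the base plate beyond one end of the slab, 126 mm from the cradle's middle, about 41 mm from the end stretch's origin: the seam is felt starting from the end beside it. The two pegs may stand either way round. Its top is lower than the slab's. Origin: centre of its underside.
- blue_peg: Blue peg, 18 mm across the foot, 34 mm tall, fixed on the base plate beyond one end of the slab, 126 mm from the cradle's middle, about 41 mm from the end stretch's origin: the seam is felt finishing at the end beside it. The two pegs may stand either way round. Its top is lower than the slab's. Origin: centre of its underside.
- air_scribe: white pen-like air scribe, 180 mm long, 23 mm thick, lying left of the slab; loose, a bystander to leave alone. Origin: centre of its underside.
- brush: flat brush with a wooden handle, 181 mm long, lying behind the slab; loose, a bystander to leave alone. Origin: centre of its underside.
- dropper_bottle: brown dropper bottle, 37 mm across, 109 mm tall, standing behind the slab; loose, a bystander to leave alone. Origin: centre of its underside.
- vial: small clear vial with a blue cap, 26 mm across, 65 mm tall, standing behind the slab; loose, a bystander to leave alone. Origin: centre of its underside.
- dental_pick: thin steel pick, 158 mm long, 9 mm thick, lying to the right behind the slab; loose, a bystander to leave alone. Origin: centre of its underside.

How it is judged:
By the outcome, as a careful person would: the job done as asked, in the order asked, and still so for the second after the job is handed in, with the robot touching nothing.
It also fails if it takes over 45 s, if anything falls off the work surface, if the arm or the gripper's body presses on something with over 40 N, if the wrist force passes 120 N, or if a joint passes its speed limit or range.

## Robot

A 7-joint arm with a two-finger parallel gripper is mounted at the origin on a cart in front of the work surface, level with it; the furniture and walls round the work are solid. World frame = base frame: x ahead of the robot, y to its left, z up, the work surface at z = 0. Lengths are in m, angles in rad, forces in N, time in s.
With the tool pointing down it reaches from about 0.4 to 0.85 m from the base axis. Payload 4.4 kg.
Tool frame: the origin (TCP) lies at the centre of the arm's flange, where the gripper is bolted on; the fingertips stand 199 mm ahead of it and the grasp point (between the pads) lies 180 mm ahead of it; x points along the fingers, z is the direction in which the jaws open and shut, and the axes are right-handed (so a half turn about x gives the same grasp; the last joint's range is limited). The gripper opens to 94 mm and grips with 3 to 60 N. Pads are 16 mm wide; open, the fingers measure 119 mm over their backs; the gripper's body (75 mm by 177 mm) begins 78 mm behind the grasp point.
Start: joints at [-1.319, 0.628, 0.038, 1.517, -0.027, 0.996, -0.02], TCP at [0.203, 0.617, 0.405] pointing down, gripper open.
Joint ranges: [-3.06, 3.06], [-0.37, 2.12], [-1.25, 1.32], [0.18, 2.47], [-1.1, 4.24], [0.23, 1.98], [-2.94, 2.94]. Speed limits (rad/s): [2.57, 2.57, 3.14, 3.14, 3.14, 3.14, 3.14].

## Interface

Orientations are given as a 3x3 rotation matrix whose columns are the frame's x, y, z axes.
In Python, from rig import get_obs, cams, job_done gives the robot as it stands.
- The arm moves only by the shell command python3 -m inch 'ROWS' [FORCE]. ROWS is JSON, a list of rows, each an object with "dr": the turn, a rotation vector about the tool's x, y, z in degrees, a list of three; "dp": the shift along the tool's x, y, z in m, a list of three; "hand": the opening, from 0 (shut) to 1 (fully open). A call has 1 to 10 rows; each row shifts and turns the pose as measured when the row begins, along the tool's axes as they then stand; what a row does not reach is not made up. A row lasts 1/12 s, in which the tool goes at most 41.7 mm and 7.16 degrees, less where a joint would pass 70% of its speed; a pose out of reach is approached as far as the arm can. A call with a gripper value outside its range is refused whole. The fingers move at their own pace and stop on an object; FORCE is the grip in N (left out, the last holds). Time passes only in rows, so rows that do not move let the fingers close. It gives the time, the measured TCP pose, the force and the opening at its end, in the units of the state.
- get_obs(): the state, without advancing time (a new reading comes with each control period).
- cams.snapshot(name): name is "scene" or "top"; returns (picture, depth): 420x560x3 uint8, blue, green, red; 420x560 float32, m along the optical axis (not along the pixel's ray), 0 where there is no reading.
- cams.calibration(name): a dict with "camera_matrix" (3x3 intrinsics, pixels), "cam_to_world" (4x4, takes a point from camera to world coordinates). Camera axes: x right, y down, z forward; pixel columns grow to the right and rows downward; lengths in m; the calibration is good to about 2 mm. A picture is of the moment at which its call begins. calibration takes no time and is no camera call.
- job_done(): hands the job in, once; it reports no verdict.
Trained networks look in the newest picture that a camera, given by its name, has taken for a name from the list of things; names that differ only in an ending like _2 or _b are one class to them, and where a whole thing is asked for, a point or a joint stands for the part that bears it (a point fixed in the world has none). Each returns a list of dicts, best first, with "confidence" (0 to 1); they miss things now and then, are a little off and sometimes report something else, mostly with a low value. They report only what shows in the picture. A call takes as long as a camera call.
- cams.regions_of(camera, label): "region" (420x560 bool, what is visible of it) and "extent" ([left, top, right, bottom] in pixels, round what is visible of it).
The state is a dict: "t": time; "joint_pos": joint angles; "qd": joint speeds; "joint_efforts": joint torques, N m; "position": TCP position; "eef_rot": TCP orientation; "wrist_force": force on the tool from outside, world axes, zero at the start; "wrist_torque": the same for the moment, N m; "grip_width": finger opening in m.
Only numpy, scipy, OpenCV 4.12 (cv2) and the standard library are available. Lean on these libraries where they do the work, as an engineer would, in place of code of your own. Each camera call takes 0.05 s, during which the arm holds its last target.

## Working session

There is one attempt and no reset: what is moved stays moved. The work goes in short steps, Python scripts to look and compute and a shell command to move; the robot and the scene stay as the last step left them, time stands still between calls to the robot, and variables do not carry over. Pictures are saved under pics/ and viewed, and the job is handed in when it is done.

```bash
ls; mkdir -p pics; python3 - <<'E'
from rig import get_obs,cams
import cv2,numpy as np
o=get_obs()
for k,v in o.items(): print(k,np.round(v,3).tolist())
for n in("scene","top"):
    im,d=cams.snapshot(n); cv2.imwrite(f"pics/{n}1.png",im); np.savez(f"{n}1.npz",im=im,d=d)
    c=cams.calibration(n); print(n,np.round(c["camera_matrix"],2).tolist(),np.round(c["cam_to_world"],3).tolist())
E
```

```text
pics
t 0.0
joint_pos [-1.319, 0.629, 0.038, 1.518, -0.027, 0.996, -0.02]
qd [-0.0, -0.002, 0.001, -0.002, 0.001, 0.002, 0.001]
joint_efforts [-0.0, -54.972, 1.143, -18.663, -0.052, 0.024, 0.0]
position [0.203, 0.617, 0.404]
eef_rot [[-0.001, -0.95, 0.313], [-0.002, 0.313, 0.95], [-1.0, -0.0, -0.002]]
wrist_force [0.995, -0.163, 0.703]
wrist_torque [0.047, -0.03, -0.046]
grip_width 0.094
scene [[406.31, 0.0, 281.47], [0.0, 406.31, 211.57], [0.0, 0.0, 1.0]] [[0.627, -0.442, 0.641, 0.089], [-0.779, -0.376, 0.502, -0.296], [0.02, -0.814, -0.58, 0.561], [0.0, 0.0, 0.0, 1.0]]
top [[526.83, 0.0, 280.39], [0.0, 526.83, 203.81], [0.0, 0.0, 1.0]] [[0.001, -0.999, 0.052, 0.548], [-1.0, -0.002, -0.015, 0.154], [0.015, -0.052, -0.999, 1.166], [0.0, 0.0, 0.0, 1.0]]
```

View pics/scene1.png

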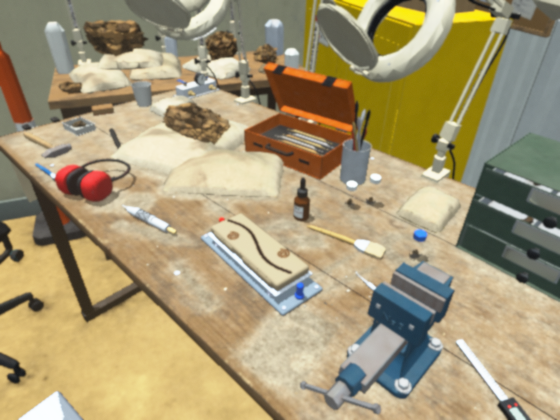

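View pics/top1.png

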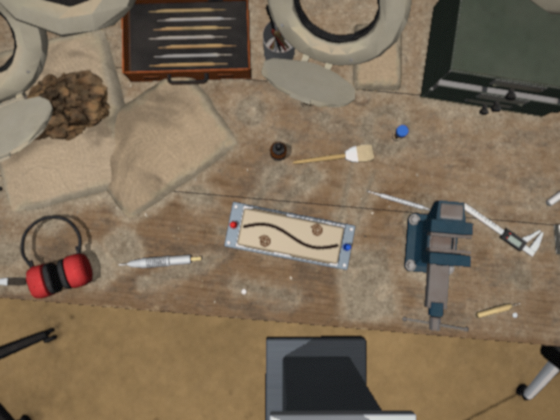

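The top view shows the slab at about (290,237), with the red peg at the left end (234,224) and the blue peg at the right (347,247). The dark seam runs from about (245,225) to (338,246). Next I'll measure these.

```bash
cat > h.py <<'E'
import numpy as np,cv2
from rig import get_obs,cams
def world(n,px,d=None,z=None):
    c=cams.calibration(n);K=c["camera_matrix"];T=np.array(c["cam_to_world"])
    px=np.atleast_2d(px).astype(float)
    r=np.c_[(px-[K[0][2],K[1][2]])/[K[0][0],K[1][1]],np.ones(len(px))]
    rw=r@T[:3,:3].T
    s=np.asarray(d) if d is not None else (z-T[2,3])/rw[:,2]
    return T[:3,3]+rw*np.reshape(s,(-1,1))
E
python3 - <<'E'
from h import *
Z=np.load("top1.npz");im,d=Z["im"],Z["d"]
for n,z in [("seam%d"%i,.0515) for i in range(1,7)]+[("slab",.049),("red_peg",.03),("blue_peg",.03),("cradle",0.008),("dropper_bottle",.1),("brush",.02),("air_scribe",.02),("vial",.065),("dental_pick",.009)]:
    for r in cams.regions_of("top",n)[:2]:
        v,u=np.nonzero(r["region"]); dd=d[v,u]
        p=world("top",np.c_[u,v],z=z); q=world("top",np.c_[u,v],d=dd)
        print(n,round(r["confidence"],2),len(u),np.round(r["extent"],0).tolist(),"ctr z-plane",np.round(p.mean(0),4),"depth med",np.round(np.median(q[dd>0],0),4))
cv2.imwrite("pics/topzoom.png",cv2.resize(im[195:275,220:360],None,fx=5.5,fy=5.5,interpolation=cv2.INTER_CUBIC))
S=np.load("scene1.npz")["im"];cv2.imwrite("pics/scenezoom.png",cv2.resize(S[205:315,195:330],None,fx=5,fy=5,interpolation=cv2.INTER_CUBIC))
E
```

```text
seam1 0.63 48 [260.0, 223.0, 273.0, 229.0] ctr z-plane [0.5625 0.1653 0.0515] depth med [0.563  0.1653 0.0506]
seam1 0.46 62 [318.0, 244.0, 335.0, 247.0] ctr z-plane [0.5166 0.0349 0.0515] depth med [0.5168 0.0347 0.0501]
seam2 0.63 48 [260.0, 223.0, 273.0, 229.0] ctr z-plane [0.5625 0.1653 0.0515] depth med [0.563  0.1653 0.0506]
seam2 0.46 62 [318.0, 244.0, 335.0, 247.0] ctr z-plane [0.5166 0.0349 0.0515] depth med [0.5168 0.0347 0.0501]
seam3 0.63 48 [260.0, 223.0, 273.0, 229.0] ctr z-plane [0.5625 0.1653 0.0515] depth med [0.563  0.1653 0.0506]
seam3 0.46 62 [318.0, 244.0, 335.0, 247.0] ctr z-plane [0.5166 0.0349 0.0515] depth med [0.5168 0.0347 0.0501]
seam4 0.63 48 [260.0, 223.0, 273.0, 229.0] ctr z-plane [0.5625 0.1653 0.0515] depth med [0.563  0.1653 0.0506]
seam4 0.46 62 [318.0, 244.0, 335.0, 247.0] ctr z-plane [0.5166 0.0349 0.0515] depth med [0.5168 0.0347 0.0501]
seam5 0.63 48 [260.0, 223.0, 273.0, 229.0] ctr z-plane [0.5625 0.1653 0.0515] depth med [0.563  0.1653 0.0506]
seam5 0.46 62 [318.0, 244.0, 335.0, 247.0] ctr z-plane [0.5166 0.0349 0.0515] depth med [0.5168 0.034
[... 1175 characters left out ...]
h 0.85 671 [293.0, 141.0, 372.0, 164.0] ctr z-plane [ 0.7147 -0.0038  0.02  ] depth med [ 0.7143 -0.021   0.0089]
brush 0.68 39 [226.0, 218.0, 236.0, 228.0] ctr z-plane [0.5631 0.2402 0.02  ] depth med [0.5631 0.2391 0.0369]
air_scribe 0.69 640 [122.0, 254.0, 201.0, 265.0] ctr z-plane [0.4838 0.392  0.02  ] depth med [0.4834 0.3949 0.0167]
air_scribe 0.34 4262 [235.0, 204.0, 345.0, 266.0] ctr z-plane [0.539  0.1163 0.02  ] depth med [0.5398 0.1175 0.0484]
vial 0.59 128 [394.0, 124.0, 408.0, 140.0] ctr z-plane [ 0.7589 -0.1169  0.065 ] depth med [ 0.7598 -0.119   0.0633]
dental_pick 0.61 130 [383.0, 192.0, 425.0, 210.0] ctr z-plane [ 0.6158 -0.1296  0.009 ] depth med [ 0.6151 -0.1304  0.0074]
```

View pics/topzoom.png

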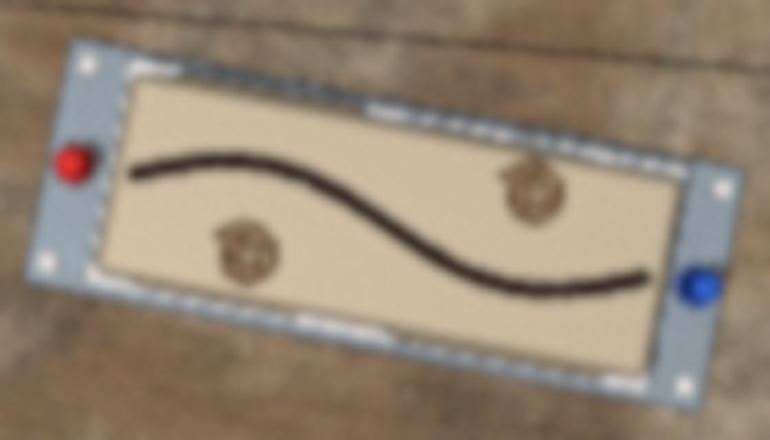

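View pics/scenezoom.png

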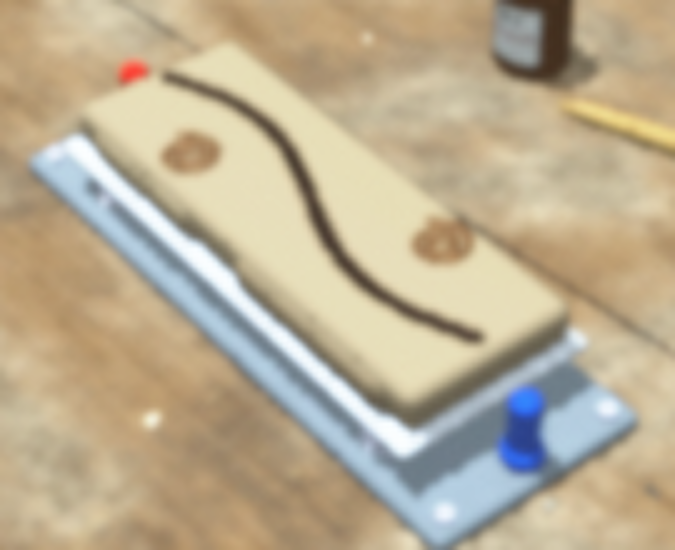

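The zoomed views show one continuous dark S from beside the red peg (left) to beside the blue peg (right). I'll extract its centreline from both cameras.

```bash
python3 - <<'E'
from h import *
L={}
for n,box in (("top",(238,212,346,258)),("scene",(218,210,300,285))):
    im=np.load(n+"1.npz")["im"].astype(int)
    x0,y0,x1,y1=box
    sub=im[y0:y1,x0:x1].max(2)
    # upsample for subpixel
    s=6;up=cv2.resize(sub.astype(np.uint8),None,fx=s,fy=s,interpolation=cv2.INTER_CUBIC)
    m=(up<110).astype(np.uint8)
    k,l,st,_=cv2.connectedComponentsWithStats(m)
    c=[(st[i].tolist()) for i in range(1,k) if st[i,4]>300];print(n,c)
    # most elongated
    best=max([i for i in range(1,k)],key=lambda i:st[i,2] if st[i,4]<8000 else 0)
    v,u=np.nonzero(l==best); w=np.clip(130-up[v,u].astype(float),1,None)
    px=np.c_[(u+.5)/s-.5+x0,(v+.5)/s-.5+y0]
    P=world(n,px,z=.0515)
    a=np.array([.5634-.5156,.239+.0045]);a/=np.linalg.norm(a); b=np.array([-a[1],a[0]]);C=np.array([.5395,.1175])
    q=P[:,:2]-C; A=q@a;B=q@b
    print(n,"along range",A.min(),A.max())
    L[n]=(A,B,w)
    r=[]
    for t in np.arange(.102,-.1021,-.0085):
        i=abs(A-t)<.0025
        r.append((t,np.average(B[i],weights=w[i]) if i.any() else np.nan,B[i].ptp() if False else (np.ptp(B[i]) if i.any() else 0)))
    L[n+"r"]=np.array(r)
for x,y in zip(L["topr"],L["scener"]): print(np.round(1000*np.r_[x[0],x[1],y[1],x[2],y[2]],1))
np.savez("line.npz",top=L["topr"],scene=L["scener"],a=a,b=b,C=C)
# slab dims in that frame
im=np.load("top1.npz")["im"]
r=cams.regions_of("top","slab")[0]["region"];v,u=np.nonzero(r)
rect=cv2.minAreaRect(world("top",np.c_[u,v],z=.049)[:,:2].astype(np.float32)*1000);print(rect, np.degrees(np.arctan2(a[0],a[1])))
r=cams.regions_of("top","cradle")[0]["region"];v,u=np.nonzero(r)
print(cv2.minAreaRect(world("top",np.c_[u,v],z=.008)[:,:2].astype(np.float32)*1000))
E
```

```text
top [[213, 0, 83, 20, 952], [306, 0, 238, 54, 2301], [35, 66, 564, 156, 8322]]
top along range -0.07266060294030066 0.012756607608533569
scene [[459, 38, 33, 25, 435], [141, 92, 293, 285, 3627], [392, 390, 100, 60, 1127]]
scene along range -0.10319041680641482 0.06453698370057172
[102.  nan  nan   0.   0.]
[93.5  nan  nan  0.   0. ]
[85. nan nan  0.  0.]
[76.5  nan  nan  0.   0. ]
[68. nan nan  0.  0.]
[ 59.5   nan -10.8   0.    2.3]
[ 51.    nan -11.5   0.    2.5]
[ 42.5   nan -11.6   0.    3.1]
[ 34.    nan -10.7   0.    3.7]
[25.5  nan -8.8  0.   4.3]
[17.   nan -6.1  0.   5.1]
[  8.5 -47.5  -3.1   4.1   5.3]
[  0.  -47.1   0.    4.4   5.2]
[ -8.5 -46.9   4.    3.3   5.5]
[-17.  -47.3   7.6   4.6   5.9]
[-25.5 -47.7  10.6   5.3   5.6]
[-34.  -47.4  13.    2.1   4.8]
[-42.5 -47.1  14.9   4.4   4.2]
[-51.  -47.5  15.6   4.8   3.8]
[-59.5 -47.6  15.7   4.4   3.4]
[-68.  -47.4  14.6   4.2   3.2]
[-76.5   nan  13.    0.    3.7]
[-85.    nan   9.9   0.    4.9]
[-93.5   nan   6.7   0.    4.6]
[-102.     nan    3.9    0.     3.6]
((539.8303833007812, 117.59308624267578), (220.12197875976562, 89.5461654663086), 79.33717346191406) 11.106162679693858
((538.7655029296875, 117.04118347167969), (275.8970031738281, 100.98035430908203), 79.01646423339844)
```

```bash
python3 - <<'E'
from h import *
th=np.radians(10.85);a=np.array([np.sin(th),np.cos(th)]);b=np.array([-a[1],a[0]]);C=np.array([.5396,.1174])
L={}
for n,thr in (("top",120),("scene",125)):
    im=np.load(n+"1.npz")["im"]; s=4
    up=cv2.resize(im,None,fx=s,fy=s,interpolation=cv2.INTER_CUBIC)
    g=up.max(2).astype(float)
    v,u=np.nonzero(g<thr)
    P=world(n,np.c_[(u+.5)/s-.5,(v+.5)/s-.5],z=.0515)[:,:2]-C
    A=P@a;B=P@b
    k=(abs(A)<.106)&(abs(B)<.024);A,B,w=A[k],B[k],(thr+10-g[v,u])[k]
    print(n,k.sum(),A.min(),A.max())
    L[n]=[]
    for t in np.arange(.102,-.1021,-.0085):
        i=abs(A-t)<.0025
        L[n].append((t,np.average(B[i],weights=w[i]) if i.any() else np.nan,np.ptp(B[i]) if i.any() else 0))
    L[n]=np.array(L[n])
T,S=L["top"],L["scene"]
for x,y in zip(T,S): print(np.round(1000*np.r_[x[0],x[1],y[1],x[2],y[2]],1))
np.savez("line.npz",T=T,S=S,a=a,b=b,C=C)
# pegs
for n in("top","scene"):
    im=np.load(n+"1.npz")["im"].astype(int);B_,G,R=im[...,0],im[...,1],im[...,2]
    for nm,m in(("red",(R>150)&(G<90)&(B_<90)),("blue",(B_>140)&(R<90)&(G<120))):
        v,u=np.nonzero(m);P=world(n,np.c_[u,v],z=.040)[:,:2]-C
        k=(abs(P@a)<.15)&(abs(P@b)<.05);print(n,nm,k.sum(),np.median(P[k]@a),np.median(P[k]@b))
E
```

```text
top 4268 -0.10220717125331606 0.10117171110025452
scene 2432 -0.1036640778689097 0.09534324606291525
[102.   -0.5   nan   4.3   0. ]
[93.5 -2.7 -0.3  7.3  3.3]
[85.  -6.  -3.3  7.3  4.4]
[76.5 -9.2 -6.5  6.8  4.4]
[ 68.  -11.3  -9.4   5.8   3.9]
[ 59.5 -11.6 -10.9  39.7   3.9]
[ 51.  -13.1 -11.6  32.8   4. ]
[ 42.5 -12.7 -11.6   6.1   4.4]
[ 34.  -11.5 -10.7   6.8   4.6]
[25.5 -9.1 -8.9  6.9  5. ]
[17.  -6.5 -6.   7.3  5.8]
[ 8.5 -3.  -3.   7.3  6.1]
[0.  0.6 0.2 7.3 6.5]
[-8.5  4.2  4.2  7.4  6. ]
[-17.    7.7   7.8   7.2   6.3]
[-25.5  10.6  10.9   7.3   6.6]
[-34.   13.   13.2   6.2   5.4]
[-42.5  14.2  15.2   5.7   5. ]
[-51.   14.9  16.    5.6   4.6]
[-59.5  14.5  16.    5.8   4.3]
[-68.   12.9  15.    6.2   4.6]
[-76.5  10.6  13.4   6.8   4.9]
[-85.    8.1  10.4   7.3   6. ]
[-93.5   4.7   7.2   7.3   6. ]
[-102.     2.2    4.4    5.     4.7]
top red 24 0.12525122504179365 0.0008044389669360976
top blue 24 -0.1259168739289554 0.001974232094662771
scene red 5 0.12103881346544298 0.0027037743468407006
scene blue 79 -0.13868129645523478 0.013715344062695686
```

Both cameras agree to about 2 mm, and the peg positions (±126 mm) fit the given size. The two seam ends are at ±102 mm, as expected. I'll fit the line, check the vise height, and work out the transit.

```bash
cat >> h.py <<'E'
def line():
    Z=np.load("line.npz");T,S=Z["T"].copy(),Z["S"].copy()
    t=T[:,0];bt=T[:,1].copy();bt[(T[:,2]>.01)]=np.nan
    bs=np.interp(-t,-(S[:-0 or None,0]+.003)[1:],S[1:,1])   # scene is ~3 mm short along the seam
    k=~np.isnan(bt);m=.67*bt[k]+.33*bs[k]
    from numpy.polynomial import Polynomial as Pn
    return Pn.fit(t[k],m,7),Z["a"],Z["b"],Z["C"]
def pt(A):
    f,a,b,C=line(); A=np.atleast_1d(A); return C+A[:,None]*a+f(A)[:,None]*b
def AB(p):
    f,a,b,C=line();q=np.array(p[:2])-C;return q@a,q@b-f(q@a)
E
python3 - <<'E'
from h import *
f,a,b,C=line()
for t in np.arange(.103,-.104,-.0103): print(round(t*1000),np.round(f(t)*1000,1),np.round(pt(t)[0],4))
o=get_obs();R=np.array(o["eef_rot"]);d=np.r_[pt(.103)[0],.29]-o["position"];print("tool delta",np.round(R.T@d,4))
D=np.load("top1.npz")["d"];v,u=np.mgrid[180:330,380:480];dd=D[180:330,380:480].ravel()
P=world("top",np.c_[u.ravel(),v.ravel()],d=dd);P=P[dd>0];k=P[:,2]>.06;print("vise",P[k].min(0),P[k].max(0))
E
```

```text
103 -0.2 [0.5592 0.2185]
93 -2.8 [0.5598 0.2079]
82 -6.4 [0.5614 0.1971]
72 -9.8 [0.5628 0.1864]
62 -12.1 [0.5631 0.1758]
51 -12.9 [0.562  0.1655]
41 -12.3 [0.5594 0.1556]
31 -10.3 [0.5555 0.1458]
21 -7.1 [0.5505 0.1363]
10 -3.2 [0.5447 0.1269]
0 1.0 [0.5386 0.1176]
-10 5.3 [0.5324 0.1083]
-21 9.3 [0.5266 0.0989]
-31 12.4 [0.5216 0.0894]
-41 14.5 [0.5176 0.0797]
-52 15.3 [0.5149 0.0697]
-62 14.6 [0.5136 0.0595]
-72 12.5 [0.5138 0.0489]
-82 9.2 [0.515  0.0382]
-93 5.6 [0.5167 0.0274]
-103 2.7 [0.5175 0.0168]
tool delta [ 0.1147 -0.463  -0.2677]
vise [ 0.34774436 -0.23904111  0.0601655 ] [ 0.61158227 -0.14573758  0.14948542]
```

```bash
python3 -m inch '[{"dr":[0,0,0],"dp":[0,-0.034,-0.019],"hand":0},{"dr":[0,0,0],"dp":[0,-0.034,-0.019],"hand":0},{"dr":[0,0,0],"dp":[0,-0.034,-0.019],"hand":0},{"dr":[0,0,0],"dp":[0,-0.034,-0.019],"hand":0},{"dr":[0,0,0],"dp":[0,-0.034,-0.019],"hand":0},{"dr":[0,0,0],"dp":[0,-0.034,-0.019],"hand":0},{"dr":[0,0,0],"dp":[0,-0.034,-0.019],"hand":0},{"dr":[0,0,0],"dp":[0,-0.034,-0.019],"hand":0},{"dr":[0,0,0],"dp":[0,-0.034,-0.019],"hand":0},{"dr":[0,0,0],"dp":[0,-0.034,-0.019],"hand":0}]' 10
cat > st.py <<'E'
from h import *
import sys
A=float(sys.argv[1])/1000; z=float(sys.argv[2])/1000
o=get_obs();R=np.array(o["eef_rot"]);p=np.array(o["position"])
d=np.r_[pt(A)[0],z+.199]-(p)
tip=p+R[:,0]*.199
print("t",o["t"],"tip",np.round(tip,4),"AB mm",np.round(1000*np.array(AB(tip)),1),"F",np.round(o["wrist_force"],2),"w",round(o["grip_width"],4))
print("R",np.round(R,4).tolist());print("tool delta mm",np.round(1000*R.T@(np.r_[pt(A)[0],z]-tip),1))
E
python3 st.py 103 90
```

```text
t: 1.78
position: [0.4697, 0.3305, 0.402]
eef_rot: [[-0.004, -0.957, 0.29], [0.009, 0.29, 0.957], [-1.0, 0.007, 0.008]]
wrist_force: [-0.3, 0.5, -0.4]
grip_width: 0.0309
t 1.7833 tip [0.4688 0.3324 0.203 ] AB mm [ 197.8 1096.1] F [-0.27  0.48 -0.38] w 0.0309
R [[-0.0044, -0.9569, 0.2905], [0.0094, 0.2904, 0.9569], [-0.9999, 0.0069, 0.0077]]
tool delta mm [ 111.5 -120.3  -83.6]
```

```bash
python3 -m inch '[{"dr":[0,0,0],"dp":[0,-0.024,-0.017],"hand":0},{"dr":[0,0,0],"dp":[0.01,-0.024,-0.017],"hand":0},{"dr":[0,0,0],"dp":[0.015,-0.024,-0.017],"hand":0},{"dr":[0,0,0],"dp":[0.02,-0.024,-0.017],"hand":0},{"dr":[0,0,0],"dp":[0.02,-0.016,-0.01],"hand":0},{"dr":[0,0,0],"dp":[0.02,-0.006,-0.004],"hand":0},{"dr":[0,0,0],"dp":[0.015,0,0],"hand":0},{"dr":[0,0,0],"dp":[0,0,0],"hand":0},{"dr":[0,0,0],"dp":[0,0,0],"hand":0}]'
python3 st.py 103 70
```

```text
t: 2.53
position: [0.572, 0.1994, 0.2997]
eef_rot: [[0.008, -0.951, 0.31], [0.007, 0.31, 0.951], [-1.0, -0.006, 0.009]]
wrist_force: [0.7, 0.7, 0.1]
grip_width: 0.0005
t 2.5333 tip [0.5737 0.2008 0.1007] AB mm [ 88.3 -13.5] F [0.66 0.7  0.15] w 0.0005
R [[0.0085, -0.9508, 0.3098], [0.0069, 0.3098, 0.9508], [-0.9999, -0.0059, 0.0092]]
tool delta mm [30.7 19.5 12.1]
```

```bash
python3 -m inch '[{"dr":[0,0.5,0.3],"dp":[0.008,0.009,0.007],"hand":0},{"dr":[0,0,0],"dp":[0.008,0.009,0.007],"hand":0},{"dr":[0,0,0],"dp":[0.008,0,0],"hand":0},{"dr":[0,0,0],"dp":[0,0,0],"hand":0},{"dr":[0,0,0],"dp":[0,0,0],"hand":0},{"dr":[0,0,0],"dp":[0,0,0],"hand":0}]'
python3 st.py 103 55
```

```text
t: 3.03
position: [0.5568, 0.2253, 0.2767]
eef_rot: [[0.003, -0.953, 0.303], [0.004, 0.303, 0.953], [-1.0, -0.002, 0.005]]
wrist_force: [-0.3, 0.6, 0.2]
grip_width: 0.0006
t 3.0333 tip [0.5574 0.226  0.0777] AB mm [110.    3.1] F [-0.31  0.63  0.16] w 0.0006
R [[0.0033, -0.9529, 0.3032], [0.0037, 0.3032, 0.9529], [-1.0, -0.002, 0.0045]]
tool delta mm [22.7 -3.9 -6.7]
```

```bash
python3 -m inch '[{"dr":[0,0.25,0.1],"dp":[0.005,-0.002,-0.003],"hand":0},{"dr":[0,0,0],"dp":[0.005,-0.002,-0.003],"hand":0},{"dr":[0,0,0],"dp":[0.004,0,0],"hand":0},{"dr":[0,0,0],"dp":[0,0,0],"hand":0},{"dr":[0,0,0],"dp":[0,0,0],"hand":0},{"dr":[0,0,0],"dp":[0,0,0],"hand":0}]'
python3 st.py 103 52
python3 - <<'E'
from h import *
for i in range(3):
    im,d=cams.snapshot("top"); print(np.round(get_obs()["wrist_force"],2), np.round(get_obs()["position"],4))
np.savez("top2.npz",im=im,d=d)
s,_=cams.snapshot("scene")
cv2.imwrite("pics/s2.png",cv2.resize(s[150:330,160:360],None,fx=4,fy=3.3))
E
```

```text
t: 3.53
position: [0.56, 0.2165, 0.2621]
eef_rot: [[0.002, -0.952, 0.305], [-0.001, 0.305, 0.952], [-1.0, -0.002, 0.0]]
wrist_force: [-0.5, -0.5, 1.0]
grip_width: 0.0004
t 3.5333 tip [0.5604 0.2164 0.0631] AB mm [101.2  -1.3] F [-0.47 -0.52  1.05] w 0.0004
R [[0.0022, -0.9524, 0.3048], [-0.0005, 0.3048, 0.9524], [-1.0, -0.0022, 0.0002]]
tool delta mm [11.1  1.8  1.6]
[-0.67  0.23  0.44] [0.56   0.2165 0.2622]
[ 0.22 -0.27 -0.12] [0.56   0.2167 0.2623]
[-0.57 -0.28 -0.45] [0.5599 0.2168 0.2624]
```

View pics/s2.png

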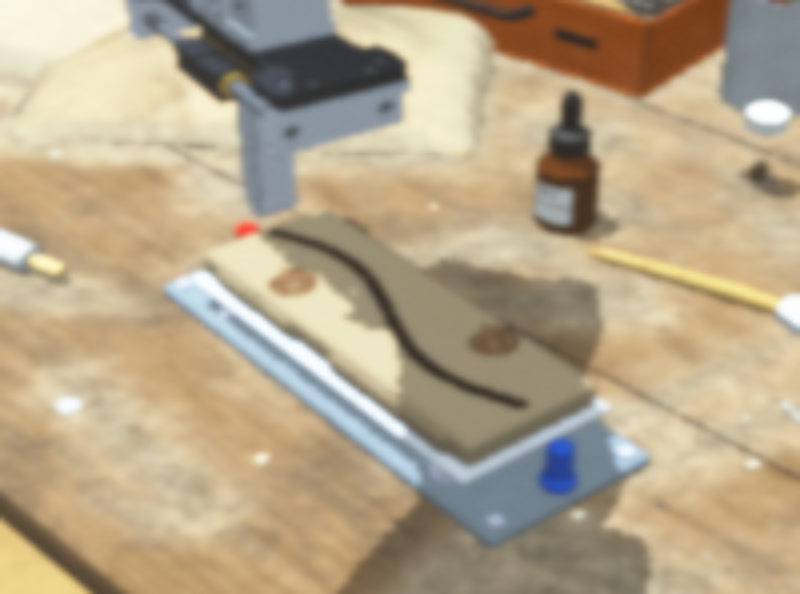

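The picture shows the closed fingertips directly above the red end of the seam, tip near (275,210). I'll descend in small steps.

```bash
python3 -m inch '[{"dr":[0,0,0],"dp":[0.004,0.001,0.001],"hand":0},{"dr":[0,0,0],"dp":[0.003,0.001,0],"hand":0},{"dr":[0,0,0],"dp":[0.001,0,0],"hand":0},{"dr":[0,0,0],"dp":[0,0,0],"hand":0},{"dr":[0,0,0],"dp":[0,0,0],"hand":0}]'
python3 st.py 103 51
```

```text
t: 4.15
position: [0.558, 0.2192, 0.2538]
eef_rot: [[0.003, -0.953, 0.304], [0.0, 0.304, 0.953], [-1.0, -0.003, 0.001]]
wrist_force: [0.2, -0.8, 0.4]
grip_width: 0.0004
t 4.15 tip [0.5586 0.2192 0.0548] AB mm [103.6   0.6] F [ 0.22 -0.79  0.45] w 0.0004
R [[0.0029, -0.9528, 0.3035], [0.0004, 0.3035, 0.9528], [-1.0, -0.0027, 0.0012]]
tool delta mm [ 3.8 -0.8 -0.5]
```

```bash
python3 -m inch '[{"dr":[0,0,0],"dp":[0.0015,-0.0005,0],"hand":0},{"dr":[0,0,0],"dp":[0.001,0,0],"hand":0},{"dr":[0,0,0],"dp":[0.001,0,0],"hand":0},{"dr":[0,0,0],"dp":[0,0,0],"hand":0},{"dr":[0,0,0],"dp":[0,0,0],"hand":0}]'
python3 st.py 103 50.7
```

```text
t: 4.57
position: [0.5586, 0.2191, 0.2499]
eef_rot: [[0.003, -0.953, 0.304], [0.001, 0.304, 0.953], [-1.0, -0.003, 0.001]]
wrist_force: [-0.9, 0.8, -0.2]
grip_width: 0.0
t 4.5667 tip [0.5593 0.2192 0.0509] AB mm [103.7  -0. ] F [-0.86  0.76 -0.25] w 0.0
R [[0.0031, -0.9528, 0.3036], [0.0005, 0.3036, 0.9528], [-1.0, -0.0028, 0.0014]]
tool delta mm [ 0.2 -0.1 -0.6]
```

```bash
cat > f.py <<'E'
from h import *
F=[];
for i in range(8):
    cams.snapshot("scene");o=get_obs();F.append(np.r_[o["wrist_force"],o["wrist_torque"]])
F=np.array(F);print("F",F.mean(0).round(2),F.std(0).round(2),"z",o["position"][2],"t",o["t"])
E
python3 f.py
```

```text
F [ 0.33 -0.36  0.19 -0.   -0.01  0.  ] [0.66 0.58 0.38 0.04 0.04 0.04] z 0.24996299927379098 t 4.9667
```

```bash
python3 -m inch '[{"dr":[0,0,0],"dp":[0.0005,0,0],"hand":0},{"dr":[0,0,0],"dp":[0.0004,0,0],"hand":0},{"dr":[0,0,0],"dp":[0,0,0],"hand":0},{"dr":[0,0,0],"dp":[0,0,0],"hand":0}]'
python3 f.py; python3 st.py 103 50
```

```text
t: 5.3
position: [0.5588, 0.2193, 0.2494]
eef_rot: [[0.004, -0.953, 0.303], [0.001, 0.303, 0.953], [-1.0, -0.003, 0.002]]
wrist_force: [-0.6, 0.2, 1.0]
grip_width: 0.0005
F [-0.27  0.26  0.93  0.07 -0.01  0.01] [0.33 0.43 0.55 0.05 0.03 0.02] z 0.24935930345538027 t 5.7
t 5.7 tip [0.5596 0.2194 0.0504] AB mm [104.   -0.3] F [-0.39  0.41  1.43] w 0.0006
R [[0.0039, -0.9528, 0.3035], [0.001, 0.3035, 0.9528], [-1.0, -0.0034, 0.0021]]
tool delta mm [ 0.4  0.1 -1. ]
```

Contact is light: about 0.9 N, with the tip at 50.4 mm. I'll begin following the seam, at about 4 mm per row and aiming for a tip height of about 50 mm.

```bash
cat > nx.py <<'E'
from h import *
import sys
o=get_obs();R=np.array(o["eef_rot"]);p=np.array(o["position"]);tip=p+R[:,0]*.199
A,e=AB(tip);print("t",round(o["t"],2),"A %.1f lateral err %.1f tipz %.2f"%(A*1e3,e*1e3,tip[2]*1e3),"F",np.round(o["wrist_force"],1))
z=float(sys.argv[1])/1000;q=tip
for i in range(1,10):
    n=np.r_[pt(A-.004*i)[0],z];print(i,"A %.0f"%((A-.004*i)*1e3),np.round(1e3*R.T@(n-q),1));q=n
E
python3 nx.py 50
```

```text
t 5.7 A 104.0 lateral err -0.3 tipz 50.36 F [-0.4  0.4  1.4]
1 A 100 [ 0.4 -0.8 -3.9]
2 A 96 [-0.  -1.5 -3.9]
3 A 92 [-0.  -1.7 -3.8]
4 A 88 [-0.  -1.9 -3.8]
5 A 84 [-0.  -1.9 -3.8]
6 A 80 [-0.  -1.9 -3.8]
7 A 76 [-0.  -1.8 -3.8]
8 A 72 [-0.  -1.7 -3.8]
9 A 68 [-0.  -1.5 -3.8]
```

```bash
python3 -m inch '[{"dr":[0,0,0],"dp":[0.0004,-0.001,-0.003],"hand":0},{"dr":[0,0,0],"dp":[0.0001,-0.0015,-0.0038],"hand":0},{"dr":[0,0,0],"dp":[0.0001,-0.0017,-0.0038],"hand":0},{"dr":[0,0,0],"dp":[0,-0.0019,-0.0038],"hand":0},{"dr":[0,0,0],"dp":[0,-0.0019,-0.0038],"hand":0}]'
python3 nx.py 50
```

```text
t: 6.12
position: [0.5611, 0.2012, 0.2495]
eef_rot: [[0.006, -0.954, 0.3], [0.006, 0.3, 0.954], [-1.0, -0.004, 0.007]]
wrist_force: [0.3, 0.9, 2.6]
grip_width: 0.0008
t 6.12 A 87.7 lateral err -1.9 tipz 50.48 F [0.3 0.9 2.6]
1 A 84 [ 0.5 -0.  -4. ]
2 A 80 [-0.  -1.9 -3.8]
3 A 76 [-0.  -1.8 -3.8]
4 A 72 [-0.  -1.7 -3.8]
5 A 68 [-0.  -1.5 -3.9]
6 A 64 [-0.  -1.3 -3.9]
7 A 60 [-0.  -1.1 -3.9]
8 A 56 [-0.  -0.9 -3.9]
9 A 52 [-0.  -0.6 -4. ]
```

```bash
python3 -m inch '[{"dr":[0,0.2,0.1],"dp":[0,0,-0.003],"hand":0},{"dr":[0,0.2,0.1],"dp":[0,-0.0016,-0.003],"hand":0},{"dr":[0,0,0],"dp":[0,-0.0018,-0.0038],"hand":0},{"dr":[0,0,0],"dp":[0,-0.0016,-0.0038],"hand":0},{"dr":[0,0,0],"dp":[0,-0.0014,-0.0038],"hand":0}]'
python3 nx.py 50
```

```text
t: 6.53
position: [0.5624, 0.179, 0.2496]
eef_rot: [[0.0, -0.953, 0.302], [-0.002, 0.302, 0.953], [-1.0, -0.001, -0.002]]
wrist_force: [0.8, 1.5, 2.2]
grip_width: 0.0002
t 6.53 A 64.4 lateral err 0.7 tipz 50.57 F [0.8 1.5 2.2]
1 A 60 [ 0.6 -1.8 -3.8]
2 A 56 [ 0.  -0.9 -3.9]
3 A 52 [ 0.  -0.7 -3.9]
4 A 48 [ 0.  -0.4 -4. ]
5 A 44 [ 0.  -0.2 -4. ]
6 A 40 [ 0. -0. -4.]
7 A 36 [ 0.   0.2 -4.1]
8 A 32 [ 0.   0.4 -4.1]
9 A 28 [ 0.   0.6 -4.1]
```

```bash
python3 -m inch '[{"dr":[0,0,0],"dp":[0,-0.0014,-0.0038],"hand":0},{"dr":[0,0,0],"dp":[0,-0.001,-0.0038],"hand":0},{"dr":[0,0,0],"dp":[0,-0.0006,-0.0038],"hand":0},{"dr":[0,0,0],"dp":[0,-0.0004,-0.0038],"hand":0},{"dr":[0,0,0],"dp":[0,-0.0002,-0.0038],"hand":0}]'
python3 nx.py 50
```

```text
t: 6.95
position: [0.5603, 0.1572, 0.2496]
eef_rot: [[0.001, -0.953, 0.303], [-0.002, 0.303, 0.953], [-1.0, -0.002, -0.002]]
wrist_force: [0.5, 0.7, 0.6]
grip_width: 0.0008
t 6.95 A 42.7 lateral err -0.7 tipz 50.61 F [0.5 0.7 0.6]
1 A 39 [ 0.6  0.7 -4.1]
2 A 35 [ 0.   0.3 -4.1]
3 A 31 [ 0.   0.5 -4.1]
4 A 27 [ 0.   0.6 -4.1]
5 A 23 [ 0.   0.8 -4.1]
6 A 19 [ 0.   0.9 -4.1]
7 A 15 [ 0.   1.  -4.1]
8 A 11 [ 0.   1.1 -4.2]
9 A 7 [ 0.   1.2 -4.2]
```

```bash
python3 -m inch '[{"dr":[0,0,0],"dp":[0.0004,0.0005,-0.0038],"hand":0},{"dr":[0,0,0],"dp":[0.0002,0.0004,-0.0038],"hand":0},{"dr":[0,0,0],"dp":[0.0001,0.0006,-0.0038],"hand":0},{"dr":[0,0,0],"dp":[0,0.0007,-0.0038],"hand":0},{"dr":[0,0,0],"dp":[0,0.0009,-0.0038],"hand":0}]'
python3 nx.py 50
```

```text
t: 7.37
position: [0.5514, 0.1383, 0.2493]
eef_rot: [[0.003, -0.953, 0.303], [-0.001, 0.303, 0.953], [-1.0, -0.004, -0.0]]
wrist_force: [0.4, 1.8, 1.8]
grip_width: 0.0005
t 7.37 A 22.6 lateral err -0.5 tipz 50.26 F [0.4 1.8 1.8]
1 A 19 [ 0.3  1.4 -4.2]
2 A 15 [-0.   1.  -4.1]
3 A 11 [-0.   1.1 -4.2]
4 A 7 [-0.   1.2 -4.2]
5 A 3 [-0.   1.2 -4.2]
6 A -1 [-0.   1.2 -4.2]
7 A -5 [-0.   1.2 -4.2]
8 A -9 [-0.   1.2 -4.2]
9 A -13 [-0.   1.1 -4.2]
```

```bash
python3 -m inch '[{"dr":[0,0,0],"dp":[0.0001,0.0012,-0.004],"hand":0},{"dr":[0,0,0],"dp":[0,0.0012,-0.004],"hand":0},{"dr":[0,0,0],"dp":[0,0.0012,-0.004],"hand":0},{"dr":[0,0,0],"dp":[0,0.0012,-0.004],"hand":0},{"dr":[0,0,0],"dp":[0,0.0012,-0.004],"hand":0}]'
python3 nx.py 50
```

```text
t: 7.78
position: [0.5385, 0.1192, 0.2493]
eef_rot: [[0.004, -0.953, 0.303], [-0.001, 0.303, 0.953], [-1.0, -0.004, -0.0]]
wrist_force: [1.8, 0.7, 1.9]
grip_width: 0.0007
t 7.78 A 1.4 lateral err 0.1 tipz 50.32 F [1.8 0.7 1.9]
1 A -3 [ 0.3  1.1 -4.2]
2 A -7 [-0.   1.2 -4.2]
3 A -11 [-0.   1.2 -4.2]
4 A -15 [-0.   1.1 -4.2]
5 A -19 [-0.   1.  -4.1]
6 A -23 [-0.   0.9 -4.1]
7 A -27 [-0.   0.8 -4.1]
8 A -31 [-0.   0.7 -4.1]
9 A -35 [-0.   0.5 -4.1]
```

```bash
python3 -m inch '[{"dr":[0,0,0],"dp":[0.0001,0.0012,-0.004],"hand":0},{"dr":[0,0,0],"dp":[0,0.0012,-0.004],"hand":0},{"dr":[0,0,0],"dp":[0,0.0011,-0.004],"hand":0},{"dr":[0,0,0],"dp":[0,0.001,-0.004],"hand":0},{"dr":[0,0,0],"dp":[0,0.0009,-0.004],"hand":0}]'
python3 nx.py 50
```

```text
t: 8.2
position: [0.5259, 0.0999, 0.2492]
eef_rot: [[0.004, -0.953, 0.303], [-0.001, 0.303, 0.953], [-1.0, -0.004, -0.0]]
wrist_force: [-0.1, 0.9, 2.5]
grip_width: 0.0002
t 8.2 A -19.9 lateral err 0.3 tipz 50.21 F [-0.1  0.9  2.5]
1 A -24 [ 0.2  0.6 -4.1]
2 A -28 [-0.   0.8 -4.1]
3 A -32 [-0.   0.6 -4.1]
4 A -36 [-0.   0.4 -4.1]
5 A -40 [-0.   0.3 -4.1]
6 A -44 [ 0.   0.1 -4. ]
7 A -48 [ 0.  -0.1 -4. ]
8 A -52 [ 0.  -0.4 -4. ]
9 A -56 [ 0.  -0.6 -4. ]
```

```bash
python3 -m inch '[{"dr":[0,0,0],"dp":[0,0.0006,-0.004],"hand":0},{"dr":[0,0,0],"dp":[0,0.0006,-0.004],"hand":0},{"dr":[0,0,0],"dp":[0,0.0005,-0.004],"hand":0},{"dr":[0,0,0],"dp":[0,0.0003,-0.004],"hand":0},{"dr":[0,0,0],"dp":[0,0.0001,-0.004],"hand":0}]'
python3 nx.py 50
```

```text
t: 8.62
position: [0.5165, 0.0796, 0.2491]
eef_rot: [[0.003, -0.953, 0.302], [-0.001, 0.302, 0.953], [-1.0, -0.003, -0.0]]
wrist_force: [0.5, 0.7, 2.2]
grip_width: 0.0005
t 8.62 A -41.6 lateral err 0.3 tipz 50.14 F [0.5 0.7 2.2]
1 A -46 [ 0.1 -0.3 -4. ]
2 A -50 [ 0.  -0.2 -4. ]
3 A -54 [ 0.  -0.5 -4. ]
4 A -58 [ 0.  -0.7 -3.9]
5 A -62 [ 0.  -0.9 -3.9]
6 A -66 [ 0.  -1.1 -3.9]
7 A -70 [ 0.  -1.3 -3.9]
8 A -74 [ 0.  -1.5 -3.8]
9 A -78 [ 0.  -1.7 -3.8]
```

```bash
python3 -m inch '[{"dr":[0,0,0],"dp":[0,-0.0003,-0.004],"hand":0},{"dr":[0,0,0],"dp":[0,-0.0004,-0.004],"hand":0},{"dr":[0,0,0],"dp":[0,-0.0006,-0.004],"hand":0},{"dr":[0,0,0],"dp":[0,-0.0008,-0.0038],"hand":0},{"dr":[0,0,0],"dp":[0,-0.001,-0.0038],"hand":0}]'
python3 nx.py 50
```

```text
t: 9.03
position: [0.5125, 0.058, 0.249]
eef_rot: [[0.002, -0.953, 0.302], [-0.001, 0.302, 0.953], [-1.0, -0.002, -0.001]]
wrist_force: [1.1, 1.5, 2.9]
grip_width: 0.0006
t 9.03 A -63.6 lateral err 0.7 tipz 50.03 F [1.1 1.5 2.9]
1 A -68 [ 0.  -1.9 -3.8]
2 A -72 [ 0.  -1.4 -3.9]
3 A -76 [ 0.  -1.6 -3.8]
4 A -80 [ 0.  -1.7 -3.8]
5 A -84 [ 0.  -1.8 -3.8]
6 A -88 [ 0.  -1.9 -3.8]
7 A -92 [ 0.  -1.9 -3.8]
8 A -96 [ 0.  -1.8 -3.8]
9 A -100 [ 0.  -1.6 -3.8]
```

```bash
python3 -m inch '[{"dr":[0,0,0],"dp":[-0.0002,-0.0017,-0.0038],"hand":0},{"dr":[0,0,0],"dp":[-0.0001,-0.0015,-0.0038],"hand":0},{"dr":[0,0,0],"dp":[0,-0.0017,-0.0038],"hand":0},{"dr":[0,0,0],"dp":[0,-0.0018,-0.0038],"hand":0},{"dr":[0,0,0],"dp":[0,-0.0019,-0.0038],"hand":0}]'
python3 nx.py 50
```

```text
t: 9.45
position: [0.5145, 0.035, 0.2491]
eef_rot: [[-0.001, -0.953, 0.302], [-0.001, 0.302, 0.953], [-1.0, 0.0, -0.002]]
wrist_force: [-0.6, 1.7, 3.7]
grip_width: 0.0005
t 9.45 A -85.9 lateral err 1.3 tipz 50.11 F [-0.6  1.7  3.7]
1 A -90 [ 0.1 -3.1 -3.7]
2 A -94 [ 0.  -1.8 -3.8]
3 A -98 [ 0.  -1.7 -3.8]
4 A -102 [ 0.  -1.4 -3.9]
5 A -106 [ 0.  -1.1 -3.9]
6 A -110 [ 0.  -0.6 -4. ]
7 A -114 [ 0.   0.1 -4. ]
8 A -118 [ 0.   1.  -4.1]
9 A -122 [ 0.   2.1 -4.3]
```

The force reading has risen to 3.7 N, and noise is about 0.5 N. I'll ease off slightly while finishing.

```bash
python3 -m inch '[{"dr":[0,0,0],"dp":[-0.0003,-0.0025,-0.0038],"hand":0},{"dr":[0,0,0],"dp":[-0.0001,-0.002,-0.0038],"hand":0},{"dr":[0,0,0],"dp":[0,-0.0017,-0.0038],"hand":0}]'
python3 nx.py 50
```

```text
t: 9.7
position: [0.517, 0.0206, 0.2494]
eef_rot: [[-0.001, -0.953, 0.302], [-0.002, 0.302, 0.953], [-1.0, 0.001, -0.002]]
wrist_force: [-0.2, 1.3, 1.7]
grip_width: 0.0002
t 9.7 A -99.7 lateral err 0.7 tipz 50.40 F [-0.2  1.3  1.7]
1 A -104 [ 0.4 -2.  -3.8]
2 A -108 [ 0.  -0.9 -3.9]
3 A -112 [ 0.  -0.3 -4. ]
4 A -116 [ 0.   0.5 -4.1]
5 A -120 [ 0.   1.4 -4.2]
6 A -124 [ 0.   2.7 -4.3]
7 A -128 [ 0.   4.1 -4.5]
8 A -132 [ 0.   5.9 -4.7]
9 A -136 [ 0.  8. -5.]
```

```bash
python3 -m inch '[{"dr":[0,0,0],"dp":[0.0001,-0.0015,-0.003],"hand":0},{"dr":[0,0,0],"dp":[0,0,-0.001],"hand":0},{"dr":[0,0,0],"dp":[0,0,0],"hand":0}]'
python3 nx.py 50
```

```text
t: 9.95
position: [0.5174, 0.0138, 0.2491]
eef_rot: [[-0.002, -0.953, 0.304], [-0.003, 0.304, 0.953], [-1.0, 0.001, -0.004]]
wrist_force: [-0.0, -0.9, 1.4]
grip_width: 0.0006
t 9.95 A -106.7 lateral err 0.3 tipz 50.13 F [-0.  -0.9  1.4]
1 A -111 [ 0.1 -0.8 -3.9]
2 A -115 [ 0.   0.3 -4.1]
3 A -119 [ 0.   1.2 -4.2]
4 A -123 [ 0.   2.3 -4.3]
5 A -127 [ 0.   3.7 -4.5]
6 A -131 [ 0.   5.4 -4.7]
7 A -135 [ 0.   7.5 -4.9]
8 A -139 [ 0.   9.9 -5.2]
9 A -143 [ 0.  12.7 -5.6]
```

The tip has reached the blue end. Before lifting, I'll check the force and the slab's sink in the depth image.

```bash
python3 - <<'E'
from h import *
F=[]
for i in range(8):
    im,d=cams.snapshot("top");o=get_obs();F.append(np.r_[o["wrist_force"]])
    if i==0: D=[d]
    else: D.append(d)
F=np.array(F);print(F.mean(0).round(2),F.std(0).round(2),o["position"][2])
d0=np.load("top1.npz")["d"];d2=np.load("top2.npz")["d"]
_,a,b,C=line()
v,u=np.mgrid[200:275,225:360];P=world("top",np.c_[u.ravel(),v.ravel()],z=.049)[:,:2]-C
A=(P@a).reshape(u.shape);B=(P@b).reshape(u.shape)
k=(A>-.02)&(A<.095)&(abs(B)<.035)
kc=(abs(A)<.1)&(abs(B)>.06)&(abs(B)<.09)
s=(slice(200,275),slice(225,360))
for nm,d in (("pre",d2),("now",np.mean(D,0))):
    df=(d-d0)[s];g=abs(df)<.01;print(nm,"slab change mm",1e3*np.mean(df[k&g]),(k&g).sum(),"table",1e3*np.mean(df[kc&g]),(kc&g).sum(),"sd",1e3*np.std(df[k&g]))
E
```

```text
[ 0.15 -2.91  0.63] [0.54 1.01 0.68] 0.2491554728931352
pre slab change mm 0.11191703 535 table 0.04578721 1154 sd 2.8917506
now slab change mm 0.06707042 1742 table 0.094899565 1661 sd 2.218039
```

```bash
python3 -m inch '[{"dr":[0,0,0],"dp":[-0.005,0,0],"hand":0},{"dr":[0,0,0],"dp":[-0.015,0,0],"hand":0},{"dr":[0,0,0],"dp":[-0.02,0,0],"hand":0},{"dr":[0,0,0],"dp":[-0.025,0,0],"hand":0},{"dr":[0,0,0],"dp":[-0.025,0,0],"hand":0},{"dr":[0,0,0],"dp":[-0.015,0,0],"hand":0},{"dr":[0,0,0],"dp":[-0.005,0,0],"hand":0},{"dr":[0,0,0],"dp":[0,0,0],"hand":0},{"dr":[0,0,0],"dp":[0,0,0],"hand":0}]'
python3 nx.py 50 | head -1
python3 - <<'E'
from h import *
im,d=cams.snapshot("top");s,_=cams.snapshot("scene");cv2.imwrite("pics/end_top.png",im);cv2.imwrite("pics/end_scene.png",s)
i0=np.load("scene1.npz")["im"]
print(np.round(get_obs()["wrist_force"],2),np.abs(get_obs()["qd"]).max())
E
```

```text
t: 11.1
position: [0.517, 0.0221, 0.3647]
eef_rot: [[-0.003, -0.955, 0.295], [0.006, 0.295, 0.955], [-1.0, 0.004, 0.005]]
wrist_force: [0.3, 0.5, 0.5]
grip_width: 0.0005
t 11.1 A -96.8 lateral err 0.7 tipz 165.70 F [0.3 0.5 0.5]
[ 0.07  1.25 -1.09] 0.01040933015526946
```

View pics/end_scene.png

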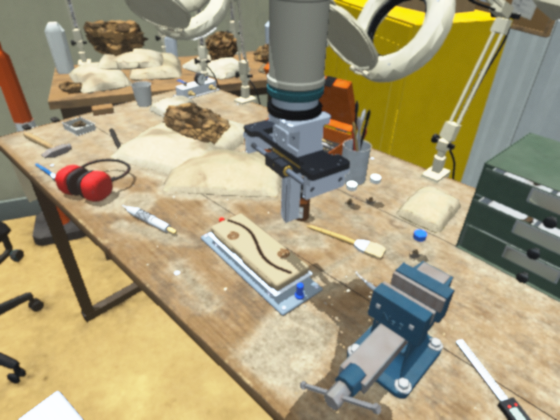

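View pics/end_top.png

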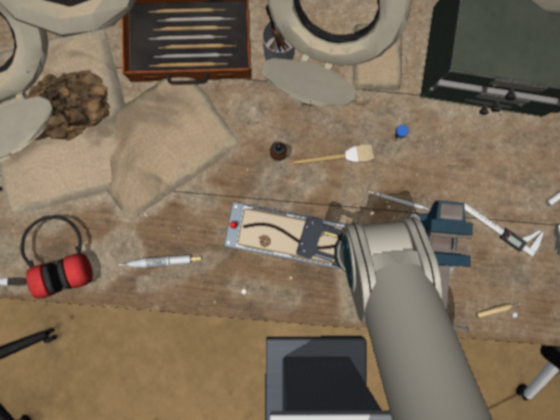

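Both pictures show the gripper well above the slab. The bottle (278,150), brush (335,157), vial (402,131), pick and scribe are where they were. I'm handing the job in.

```bash
python3 -c "
from rig import job_done,get_obs
print(job_done(),get_obs()['t'])"
```

```text
the job is handed in; nothing more can be done
the job is handed in; nothing more can be done
```

I ran the closed fingertips along the whole seam, from the red-peg end to the blue-peg end, in one pass. I then lifted about 115 mm clear and handed the job in at about 11 s of the 45 s allowed.

- **Path:** the tip went from 104 mm on the red side of the cradle's middle to 107 mm on the blue side, and the seam ends at about 102 mm each way. It stayed within 2 mm of the seam line I measured from both cameras.
- **Touch:** the tip stayed about 1 to 1.5 mm below the seam's resting height. Vertical force while sliding was mostly 1.5 to 3 N, with noise of about 0.5 N.
- **Final checks:** the tools and bottles looked unmoved in the last pictures, and the robot was touching nothing.

These checks were less clear:
- **Highest force:** one reading near the blue end was 3.7 N, so I eased off slightly. The tip height suggests the slab had sunk only about 1.4 mm there.
- **Lowest force:** one reading about 43 mm on the red side was 0.6 N. The tip was still 0.9 mm below the resting crest, so I take it as in contact, but the force alone does not prove it.
- **At the blue end:** while holding there the vertical force was only about 0.6 N, with about 2.9 N sideways, and the depth picture showed no sink. I think the tip had just run over the end of the seam. At the red end, touch-down was also only about 0.9 N.

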